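# Reject a carburettor mount through the sprung flap

### The arm

A 6-joint arm with a two-finger parallel gripper is mounted at the origin on the work surface. World frame = base frame: x ahead of the robot, y to its left, z up, the work surface at z = 0. Lengths are in mm, angles in rad, forces in N, time in s.
With the tool pointing down it reaches from about 350 to 975 mm from the base axis. Payload 7.1 kg.
Tool frame: the origin (TCP) lies at the centre of the arm's flange, where the gripper is bolted on; the fingertips stand 182 mm ahead of it and the grasp point (between the pads) lies 163 mm ahead of it; z points along the fingers, y is the line along which they close (so a half turn about z gives the same grasp; the last joint's range is limited). The gripper opens to 88 mm and grips with 3 to 60 N. Pads are 20 mm wide; open, the fingers measure 115 mm over their backs; the gripper's body (75 mm by 178 mm) begins 61 mm behind the grasp point.
Start: joints at [-1.25, 0.423, 1.63, -0, 1.089, -0.019], TCP at [208.329, -589.241, 404.675] pointing down, gripper open.
Joint ranges: [-3, 3], [-0.9, 2.11], [0.09, 2.58], [-1.31, 4.45], [0.11, 2.69], [-2.54, 2.54]. Speed limits (rad/s): [2.39, 2.39, 3.01, 3.14, 3.14, 3.14].

### API

Orientations are given as a rotation vector (axis times angle).
In Python, from workcell import readout, get_image, ctrl gives the robot as it stands.
- The arm moves only by the tool step_arm, never from a script. Its argument "targets" is a list that holds one entry, the list of rows, each a list of 7 numbers: the shift along the world's x, y, z as a fraction of full scale, then the turn, a rotation vector about the world's x, y, z as a fraction of full scale, then the opening, from 0 (shut) to 1 (fully open). In form: [[[dx, dy, dz, wx, wy, wz, claw], ...]]. A call has exactly 5 rows; each row shifts and turns the commanded pose from where the row before left it; what a row does not reach is not made up. Full scale, the value 1, is 0.05 m for a shift and 4 degrees for a turn. A row lasts 1/8 s, in which the tool goes at most 62.5 mm and 10.7 degrees, less where a joint would pass 70% of its speed; a pose out of reach is approached as far as the arm can. A call with a number of a shift or a turn outside -1 to 1 is refused whole. A call with a gripper value outside its range is refused whole. The fingers move at their own pace and stop on an object; the grip force is fixed at half the most. Time passes only in rows, so rows that do not move let the fingers close, or fill a call up. It gives the time, the measured TCP pose, the force, the opening and the grip force at its end, in the units of the state.
- readout.get_obs(): the state, without advancing time (a new reading comes with each control period).
- get_image(name): name is "scene" or "top" or "wrist"; returns a dict with "pixels" (400x640x3 uint8, red, green, blue), "intrinsics" (3x3 intrinsics, pixels), "extrinsics" (4x4, takes a point from world to camera coordinates). Camera axes: x right, y down, z forward; pixel columns grow to the right and rows downward; lengths in mm; the calibration is good to about 2 mm. The wrist camera is an equidistant fisheye: a pixel r from the principal point sees the ray r / f radians off the axis. A picture is of the moment at which its call begins. There is no depth.
- ctrl.close_job(): hands the job in; it is judged then, once.
The state is a dict: "t": time; "qpos": joint angles; "qvel": joint speeds; "joint_torque": joint torques, N m; "ee_pos": TCP position; "orientation": TCP orientation; "ft_force": force on the tool from outside, world axes, zero at the start; "moment": the same for the moment, N m; "width": finger opening in mm; "grasp_force": force on a finger pad.
Only numpy, scipy, OpenCV 4.12 (cv2) and the standard library are available. Lean on these libraries where they do the work, as an engineer would, in place of code of your own. Each camera call takes 0.05 s, during which the arm holds its last target. There are 200 camera calls.

### The job

Reject the worn black rubber carburettor mount block: push the orange self-closing flap of the blue box open with one finger and, while that finger keeps it open, push the block along the deck and over the sill with the other finger so that it drops into the bin behind. Only push: do not lift or carry the block or shove the flap open with it, and leave the other parts on the bench where they are. Finish with the block lying in the bin and the flap swung fully shut again.

Things in the scene. Friction and masses are not known exactly. Their poses are not given: they have to be found in the camera images.
- box: Blue reject box fixed on the bench, 280 (x) x 150 (y) mm. Origin on the bench top below the middle of the sill; x points level from the deck through the flap into the bin, y left seen along x, z up. Two 10 mm square posts, centred at x 0, y +-70 mm, rise to 118 mm above the bench; nothing spans the gap between them.
- sill (a point): Middle of the sill (box frame x 0, y 0, 60 mm above the bench): the edge of the level aluminium loading deck, which spans x -120 to 0 mm with its top 60 mm above the bench and has 10 mm high, 4 mm wide rails along its sides at y +-73 mm.
- bin (a point): Middle of the bin's floor (box frame x 78 mm, 4 mm above the bench). The bin spans x 0 to 156, y +-71 mm, is open above and has 75 mm high walls; a thing pushed over the sill drops 56 mm onto its floor, clear below the flap.
- flap (a joint): The flap's upright hinge at x 0, y +65 mm in the box frame (left post). 0 = shut across the sill; grows as its free end swings into the bin, away from the deck, to 1.5 rad at most. A spring shuts it in under a second: 0.15 N m when shut, 0.15 N m/rad more as it opens (about 5 N at a finger 30 mm from the hinge).
- flap_edge (a point): Middle of the free upright edge of the orange flap. The flap is a 4 mm thick, 124 mm wide, 50 mm high upright plate; its lower edge is 64 mm and its upper edge 114 mm above the bench; this point lies 125 mm from the hinge line, 89 mm above the bench.
- block: Black rubber carburettor mount block, 44 (x) x 32 (y) x 22 (z) mm, about 50 g, lying on the deck on the right half of the opening (away from the hinge), 35 to 65 mm before the sill. Origin at its centre, 11 mm above the deck.
- shroud: Bystander: finned aluminium cylinder shroud piece, 70 x 50 x 47 mm, beside the box. Origin at the centre of its underside.
- pawl: Bystander: red nylon starter pawl, about 55 x 22 x 10 mm, beside the box. Origin at its underside.
- socket: Bystander: chrome spark plug socket, 27 mm in diameter, 64 mm tall, standing beside the box. Origin at the centre of its underside.
- probe: Bystander: brass-bodied tachometer probe, 120 mm long, 24 mm high, lying beside the box. Origin at its underside.
- driver: Bystander: screwdriver lying well to the right of the box.
- jar: Bystander: amber glass jar, 60 mm in diameter, 80 mm tall, well to the left of the box.
Things that resemble listed ones, but are neither listed nor needed, are in the scene too. What is shaped like the block but purple is not meant.

How it is judged (in metres and radians):
On the way, in this order (a step that is already met when the one before it is completed fails the run):
1. a finger pushes the flap open (0.5 rad or more) while the block is still on the deck and does not push the flap (value of joint flap above 0.5 rad and contact force between the fingers and flap above 0.3 N and contact force between block and flap below 0.3 N and z of block in the frame of box above 0.066 m and x of block in the frame of box below 0 m), for 0.04 s.
2. the block drops over the sill into the bin while a finger still keeps the flap open (x of block in the frame of box between 0.005 and 0.155 m and y of block in the frame of box between -0.07 and 0.07 m and z of block in the frame of box below 0.045 m and value of joint flap above 0.5 rad and contact force between the fingers and flap above 0.3 N), for 0.04 s.
At the end, for the whole second after the job is handed in: The block lies at rest inside the bin (its centre at least 15 mm below the deck's top and between the bin's walls), and the flap has swung shut to within 0.06 rad (x of block in the frame of box between 0.005 and 0.155 m and y of block in the frame of box between -0.07 and 0.07 m and z of block in the frame of box below 0.045 m and value of joint flap below 0.06 rad and linear speed of block below 0.02 m/s); the robot touches nothing.
It fails at once if the block is lifted more than 14 mm off the deck (z of block in the frame of box above 0.085 m).
It fails at once if the block shoves the flap open with no finger on the flap (contact force between block and flap above 1 N and value of joint flap above 0.12 rad and contact force between the fingers and flap below 0.05 N).
It fails at once if one of the other loose parts is moved more than 15 mm (distance of any of shroud, pawl, socket, probe, driver, jar from where it was at the start of the episode above 0.015 m).
It also fails if it takes over 35 s, if anything falls off the work surface, if the arm or the gripper's body presses on something with over 40 N, if the wrist force passes 120 N, or if a joint passes its speed limit or range.

## Working session

There is one attempt and no reset: what is moved stays moved. The work goes in short steps, Python scripts to look and compute and a tool call to move; the robot and the scene stay as the last step left them, time stands still between calls to the robot, and variables do not carry over. Pictures are saved under pics/ and viewed, at most 12 in all, crops included, and the job is handed in when it is done.

Besides the shell and the picture viewer there is one more tool, called after "Request:" as a command line: name --argument value ..., lists and objects as JSON in quotes. step_arm: Moves the arm, as the interface text tells. Shift numbers are shares of 0.05 m and turn numbers shares of 4 degrees, none past 1 either way. Its arguments: {"type":"object","properties":{"targets":{"type":"array"}},"required":["targets"]}

```bash
mkdir -p pics; python3 - <<'E'
from workcell import readout, get_image
import cv2, numpy as np
o=readout.get_obs(); print({k:np.round(v,3).tolist() for k,v in o.items()})
for n in ["scene","top"]:
    d=get_image(n); cv2.imwrite(f"pics/{n}0.png",d["pixels"][:,:,::-1]); np.savez(f"{n}0.npz",**d)
    print(n,np.round(d["intrinsics"],1).tolist(),np.round(d["extrinsics"],3).tolist())
E
```

```text
{'t': 0.0, 'qpos': [-1.25, 0.424, 1.631, -0.0, 1.089, -0.019], 'qvel': [0.001, -0.0, 0.001, 0.0, 0.0, -0.0], 'joint_torque': [-0.002, -54.462, -27.366, 0.064, 0.023, -0.0], 'ee_pos': [208.241, -589.008, 403.897], 'orientation': [-3.095, -0.531, 0.0], 'ft_force': [-0.897, -0.026, 0.389], 'moment': [0.017, 0.04, 0.002], 'grasp_force': 0.0, 'width': 87.706}
scene [[439.2, 0.0, 322.7], [0.0, 439.2, 199.7], [0.0, 0.0, 1.0]] [[0.823, 0.568, -0.018, -442.353], [0.365, -0.552, -0.749, -130.986], [-0.436, 0.61, -0.662, 1509.168], [0.0, 0.0, 0.0, 1.0]]
top [[406.9, 0.0, 328.1], [0.0, 406.9, 204.9], [0.0, 0.0, 1.0]] [[0.01, -1.0, -0.019, 14.253], [-0.981, -0.007, -0.191, 557.599], [0.191, 0.02, -0.981, 1191.533], [0.0, 0.0, 0.0, 1.0]]
```

View pics/top0.png

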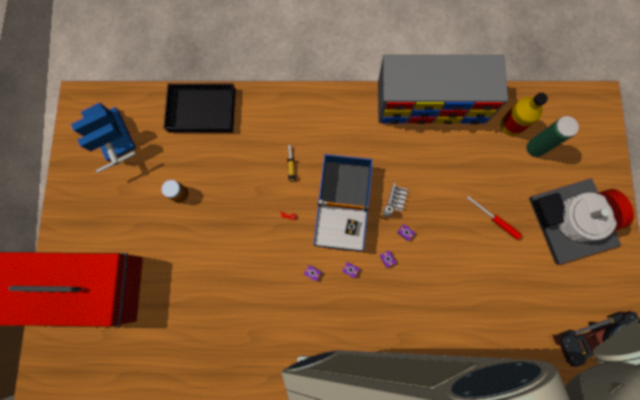

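View pics/scene0.png

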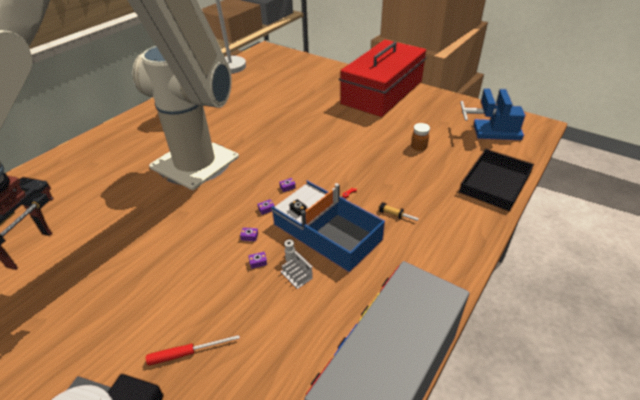

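The top view shows the blue box around (343,200), with its deck and the black block at (352,227). Things that look like the block are the purple ones at (313,273), (351,270), (388,259) and (406,233). I choose the black one on the deck and check it in a crop.

```bash
cat > h.py <<'E'
import numpy as np, cv2
def ray(d,u,v):
    K=d["intrinsics"];E=d["extrinsics"];R=E[:3,:3];t=E[:3,3]
    return -R.T@t, R.T@np.linalg.inv(K)@np.array([u,v,1.])
def onz(d,u,v,z):
    c,r=ray(d,u,v); return c+r*(z-c[2])/r[2]
def proj(d,p):
    E=d["extrinsics"];q=d["intrinsics"]@(E[:3,:3]@np.array(p,float)+E[:3,3]); return q[:2]/q[2]
E
python3 - <<'E'
import numpy as np, cv2
from h import *
d=dict(np.load("top0.npz")); s=dict(np.load("scene0.npz"))
a=cv2.resize(d["pixels"][145:260,300:420],None,fx=5,fy=5,interpolation=cv2.INTER_CUBIC)
cv2.imwrite("pics/ctop.png",a[:,:,::-1])
b=cv2.resize(s["pixels"][170:275,260:395],None,fx=5.5,fy=5.5,interpolation=cv2.INTER_CUBIC)
cv2.imwrite("pics/cscene.png",b[:,:,::-1])
im=d["pixels"]; hsv=cv2.cvtColor(im,cv2.COLOR_RGB2HSV)
roi=np.zeros(im.shape[:2],np.uint8); roi[150:256,306:380]=1
def rep(n,m,z):
    m=(m&(roi>0)).astype(np.uint8); cs,_=cv2.findContours(m,0,2); c=max(cs,key=cv2.contourArea)
    r=cv2.minAreaRect(c); print(n,r,[np.round(onz(d,*p,z)).tolist() for p in cv2.boxPoints(r)])
    print(np.round(onz(d,*r[0],z),1))
H,S,V=[hsv[:,:,i].astype(int) for i in range(3)]
rep("blue",(H>100)&(H<130)&(S>110)&(V>40),75)
rep("white",(S<60)&(V>120),60)
rep("orange",(H<16)&(S>210)&(V>120),114)
rep("black",(V<70)&(np.indices(V.shape)[0]>212)&(np.indices(V.shape)[0]<240)&(np.indices(V.shape)[1]>335)&(np.indices(V.shape)[1]<364),82)
E
```

```text
blue ((346.02899169921875, 179.26109313964844), (47.410560607910156, 44.31202697753906), 6.911226749420166) [[573.0, 44.0, 75.0], [712.0, 29.0, 75.0], [694.0, -115.0, 75.0], [557.0, -98.0, 75.0]]
[633.2 -35.1  75. ]
white ((341.07318115234375, 227.84146118164062), (46.93339920043945, 38.761470794677734), 6.340191841125488) [[435.0, 55.0, 60.0], [553.0, 44.0, 60.0], [538.0, -98.0, 60.0], [421.0, -84.0, 60.0]]
[486.2 -20.8  60. ]
orange ((357.5, 206.0), (3.0, 0.0), 180.0) [[543.0, -72.0, 114.0], [543.0, -72.0, 114.0], [543.0, -63.0, 114.0], [543.0, -63.0, 114.0]]
[543.1 -67.6 114. ]
black ((353.5, 230.5), (5.0, 3.0), 90.0) [[483.0, -53.0, 82.0], [483.0, -62.0, 82.0], [468.0, -62.0, 82.0], [468.0, -53.0, 82.0]]
[475.5 -57.3  82. ]
```

View pics/ctop.png

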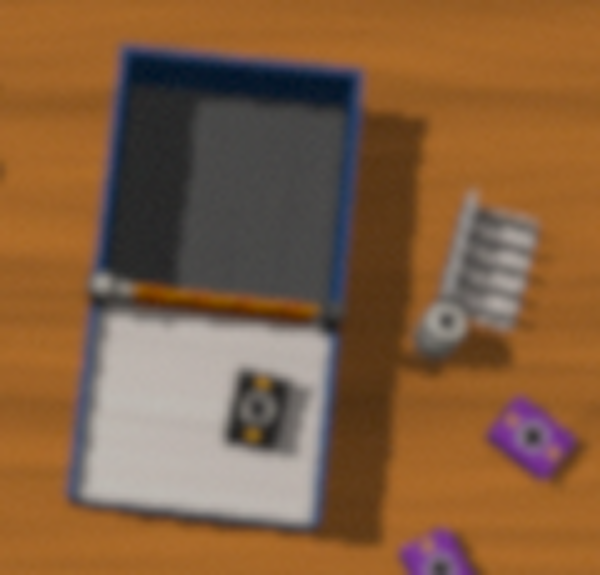

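View pics/cscene.png

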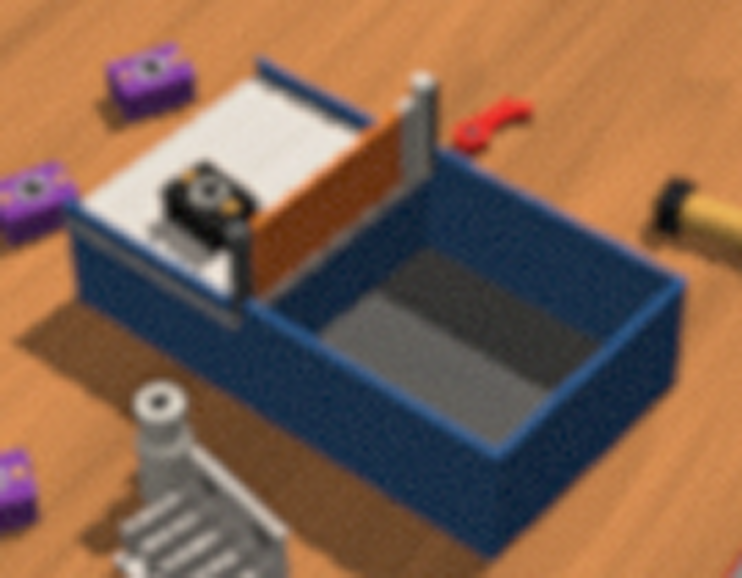

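The crops show the black block at (352,227) in the top view, longer along the box's x, on the right half of the deck. The chrome socket at about (389,210) and the shroud at (398,198) stand just right of the box. I fit the box pose from known corners in both views.

```bash
python3 - <<'E'
import numpy as np
from h import *
from scipy.optimize import least_squares
d=dict(np.load("top0.npz")); s=dict(np.load("scene0.npz"))
P=np.array
T=[((160,75,75),(124,47)),((160,-75,75),(362,70)),((-120,75,70),(70,500)),((-120,-75,70),(320,528)),((0,70,118),(103,283)),((0,-70,118),(330,316))]
S=[((160,75,75),(685,283)),((160,-75,75),(498,455)),((-120,75,70),(262,62)),((-120,-75,70),(70,210)),((0,70,118),(425,80)),((0,-70,118),(239,228)),((160,-75,0),(490,556))]
tp=lambda c:((c[0]+.5)/5-.5+300,(c[1]+.5)/5-.5+145)
sp=lambda c:((c[0]+.5)/5.5-.5+260,(c[1]+.5)/5.5-.5+170)
def w(q,b): c,n=np.cos(q[2]),np.sin(q[2]); return [q[0]+c*b[0]-n*b[1],q[1]+n*b[0]+c*b[1],b[2]]
def f(q,A,B): return np.concatenate([proj(d,w(q,b))-tp(c) for b,c in A]+[proj(s,w(q,b))-sp(c) for b,c in B])
for A,B in((T,[]),([],S),(T,S)):
    r=least_squares(f,[550,-30,-.1],args=(A,B),loss="soft_l1"); print(np.round(r.x,4),np.round(r.fun,1))
q=r.x; c,n=np.cos(q[2]),np.sin(q[2])
def tob(p): x=p[0]-q[0];y=p[1]-q[1]; return [round(c*x+n*y,1),round(-n*x+c*y,1)]
# block top corners in top crop
for cc in[(240,370),(291,376),(225,445),(278,452)]: print("blk",tob(onz(d,*tp(cc),82)))
print("socket",tob(onz(d,*tp((446,322)),64)))
for cc,z in[((473,190),47),((540,215),47),((510,328),47)]: print("shroud",tob(onz(d,*tp(cc),z)))
E
```

```text
[ 5.463957e+02 -2.539440e+01 -1.030000e-01] [-0.3 -0.   0.6  0.4 -0.3 -0.2  0.1 -0.2 -1.2  0.7  1.5 -0.7]
[ 5.489591e+02 -2.273070e+01 -1.058000e-01] [ 0.6 -0.7 -0.1  0.6 -0.3 -1.1 -1.4 -1.9  0.2  0.3 -0.2 -0.1  0.6  1.7]
[ 5.479329e+02 -2.396090e+01 -1.018000e-01] [-0.9 -0.5  0.1 -0.1 -0.8 -0.7 -0.4 -0.7 -1.7  0.2  1.  -1.2  0.1 -0.8
 -0.5  0.6 -1.  -0.9 -2.  -1.7 -0.4  0.4 -0.7  0.1  0.3  1.7]
blk [np.float64(-35.2), np.float64(-19.5)]
blk [np.float64(-35.5), np.float64(-50.0)]
blk [np.float64(-80.7), np.float64(-15.4)]
blk [np.float64(-81.4), np.float64(-46.8)]
socket [np.float64(10.5), np.float64(-140.4)]
shroud [np.float64(98.7), np.float64(-151.9)]
shroud [np.float64(87.3), np.float64(-194.3)]
shroud [np.float64(14.4), np.float64(-181.4)]
```

Request:
step_arm --targets '[[[0.28,0.55,-0.07,0,0,1,0.85],[0.28,0.55,-0.07,0,0,1,0.85],[0.28,0.55,-0.07,0,0,1,0.85],[0.28,0.55,-0.07,0,0,1,0.85],[0.28,0.55,-0.07,0,0,1,0.85]]]'

```text
t: 0.72
ee_pos: [278.6, -450.7, 386.8]
orientation: [-2.955, -1.064, 0.0]
ft_force: [-1.4, -0.5, -1.0]
width: 74.9
grasp_force: 0.0
```

Request:
step_arm --targets '[[[0.28,0.55,-0.07,0,0,1,0.85],[0.28,0.55,-0.07,0,0,1,0.85],[0.28,0.55,-0.07,0,0,1,0.85],[0.28,0.55,-0.07,0,0,1,0.85],[0.28,0.55,-0.07,0,0,1,0.85]]]'

```text
t: 1.35
ee_pos: [348.6, -313.2, 369.4]
orientation: [-2.726, -1.561, 0.0]
ft_force: [0.5, 0.1, -0.3]
width: 74.9
grasp_force: 0.0
```

Request:
step_arm --targets '[[[0.28,0.55,-0.07,0,0,1,0.85],[0.28,0.55,-0.07,0,0,1,0.85],[0.28,0.55,-0.07,0,0,1,0.85],[0.28,0.55,-0.07,0,0,1,0.85],[0.28,0.55,-0.07,0,0,1,0.85]]]'

```text
t: 1.98
ee_pos: [418.6, -175.8, 351.9]
orientation: [-2.413, -2.011, 0.0]
ft_force: [0.7, -0.2, 1.0]
width: 74.6
grasp_force: 0.0
```

Request:
step_arm --targets '[[[0.25,0.55,-0.07,0,0,1,0.85],[0.25,0.55,-0.07,0,0,1,0.85],[0.25,0.55,-0.07,0,0,1,0.85],[0.25,0.55,-0.07,0,0,1,0.85],[0.25,0.55,-0.07,0,0,1,0.85]]]'

```text
t: 2.6
ee_pos: [481.1, -38.3, 334.4]
orientation: [-2.027, -2.399, 0.0]
ft_force: [0.3, -1.0, -0.5]
width: 75.0
grasp_force: 0.0
```

```bash
cat >> h.py <<'E'
def wproj(d,p):
    E=d["extrinsics"];K=d["intrinsics"];q=E[:3,:3]@np.array(p,float)+E[:3,3]
    th=np.arctan2(np.hypot(q[0],q[1]),q[2]);a=np.arctan2(q[1],q[0]);return np.array([K[0,0]*th*np.cos(a)+K[0,2],K[1,1]*th*np.sin(a)+K[1,2]])
def wonz(d,u,v,z):
    E=d["extrinsics"];K=d["intrinsics"];x=(u-K[0,2])/K[0,0];y=(v-K[1,2])/K[1,1];th=np.hypot(x,y)
    r=E[:3,:3].T@np.array([np.sin(th)*x/th,np.sin(th)*y/th,np.cos(th)]);c=-E[:3,:3].T@E[:3,3];return c+r*(z-c[2])/r[2]
E
python3 - <<'E'
from workcell import readout, get_image
from h import *
d=get_image("wrist"); np.savez("wrist1.npz",**d)
o=readout.get_obs(); print(o["ee_pos"],d["intrinsics"],np.round(d["extrinsics"],3).tolist())
cv2.imwrite("pics/w1.png",d["pixels"][:,:,::-1])
q=[547.5,-24.5,-.102]
def w(b): c,n=np.cos(q[2]),np.sin(q[2]); return [q[0]+c*b[0]-n*b[1],q[1]+n*b[0]+c*b[1],b[2]]
for b in [(0,70,118),(0,-70,118),(-120,75,70),(-120,-75,70),(160,-75,75),(-36,-17,82),(-80,-49,82)]: print(b,np.round(wproj(d,w(b))))
E
```

```text
[482.13391244 -36.34216851 334.18297082] [[309.70691629   0.         324.02980043]
 [  0.         309.70691629 197.1872736 ]
 [  0.           0.           1.        ]] [[0.986, 0.166, -0.0, -467.983], [0.16, -0.948, 0.276, -126.881], [0.046, -0.273, -0.961, 290.951], [0.0, 0.0, 0.0, 1.0]]
(0, 70, 118) [454. 124.]
(0, -70, 118) [387. 302.]
(-120, 75, 70) [288.  72.]
(-120, -75, 70) [248. 245.]
(160, -75, 75) [510. 303.]
(-36, -17, 82) [360. 213.]
(-80, -49, 82) [297. 236.]
```

View pics/w1.png

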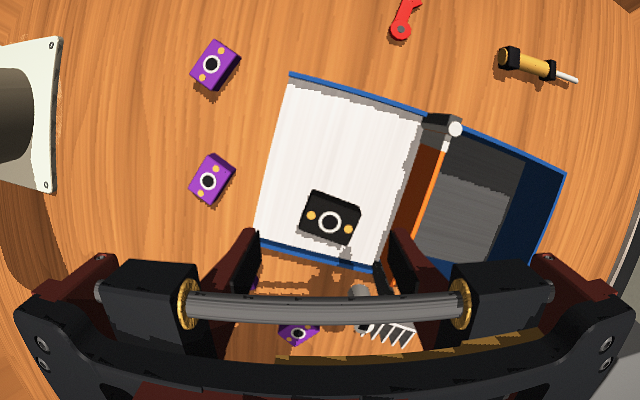

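The wrist view shows the black block at (330,217). The left post is at (454,127) and the deck corner at (290,74), both where the fit predicted. I zoom in on the block.

```bash
python3 - <<'E'
from h import *
d=dict(np.load("wrist1.npz"))
b=cv2.resize(d["pixels"][150:280,230:410],None,fx=4.4,fy=4.4,interpolation=cv2.INTER_CUBIC)
cv2.imwrite("pics/w1c.png",b[:,:,::-1])
E
```

```text
(no output)
```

View pics/w1c.png

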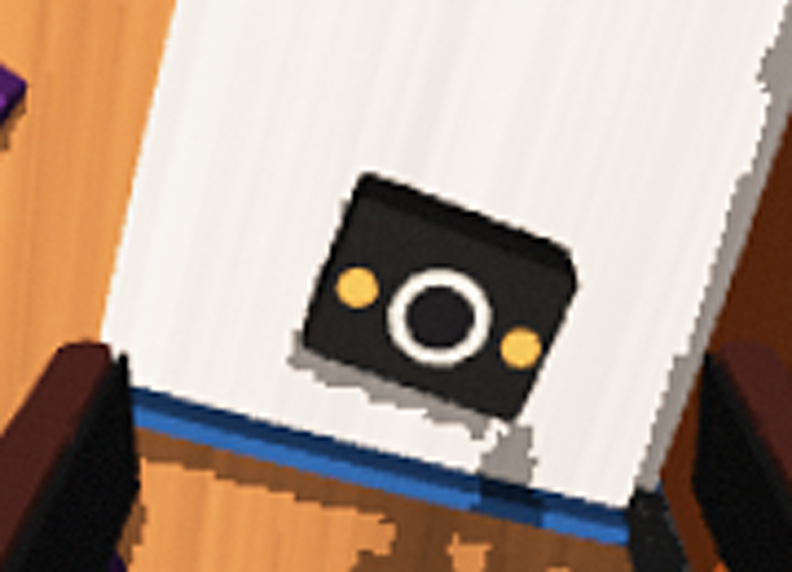

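```bash
python3 - <<'E'
from h import *
d=dict(np.load("wrist1.npz")); q=[547.5,-24.5,-.102]; c,n=np.cos(q[2]),np.sin(q[2])
def tob(p): x=p[0]-q[0];y=p[1]-q[1]; return np.round([c*x+n*y,-n*x+c*y],1)
f=lambda X,Y:((X+.5)/4.4-.5+230,(Y+.5)/4.4-.5+150)
for nm,P,z in [("BL",(350,200),82),("FL",(578,278),82),("FR",(515,418),82),("BR",(305,345),82),("ctr",(439,316),82),("sillR",(632,505),60),("backrailR",(133,390),70)]:
    print(nm,tob(wonz(d,*f(*P),z)))
for u,v,z,nm in[(454,128,118,"post L"),(290,74,70,"corner"),(566,173,75,"far L")]: print(nm,tob(wonz(d,u,v,z)))
R=cv2.Rodrigues(np.array([-2.027,-2.399,0.]))[0]; print("tool y",R[:,1],"deg in box",np.degrees(np.arctan2(R[1,1],R[0,1])-q[2]))
ub=np.radians(15);B=np.array([-98,-33])+37.5*np.array([np.cos(ub),np.sin(ub)]);print(q[0]+c*B[0]-n*B[1],q[1]+n*B[0]+c*B[1])
E
```

```text
BL [-78.8 -13.1]
FL [-35.3 -16.3]
FR [-38.3 -45.9]
BR [-79.8 -42. ]
ctr [-57.7 -30. ]
sillR [ -3.7 -68.6]
backrailR [-110.3  -65.8]
post L [ 1.1 67.8]
corner [-118.2   74.1]
far L [159.   74.6]
tool y [ 9.85970502e-01  1.66918629e-01 -5.82949987e-04] deg in box 15.452880884431913
483.67140869437264 -41.382801073453564
```

The block's centre measures box (-58,-31), with the sill, posts and corners as given to within 3 mm. I descend with one finger behind the block and the other just before the flap.

Request:
step_arm --targets '[[[0.03,-0.05,-0.34,0,0,0,0.85],[0,0,-0.34,0,0,0,0.85],[0,0,-0.34,0,0,0,0.85],[0,0,-0.34,0,0,0,0.85],[0,0,-0.34,0,0,0,0.85]]]'

```text
t: 3.28
ee_pos: [482.1, -42.0, 249.0]
orientation: [-2.031, -2.396, 0.0]
ft_force: [0.6, -0.0, -0.4]
width: 74.3
grasp_force: 0.0
```

```bash
python3 - <<'E'
from workcell import readout, get_image
from h import *
d=get_image("wrist"); np.savez("wrist2.npz",**d)
o=readout.get_obs(); print(o["ee_pos"],o["ft_force"])
cv2.imwrite("pics/w2.png",d["pixels"][:,:,::-1])
E
```

```text
[481.39066267 -41.97426426 247.35553157] [-0.9230256  -0.0914391  -0.71372688]
```

View pics/w2.png

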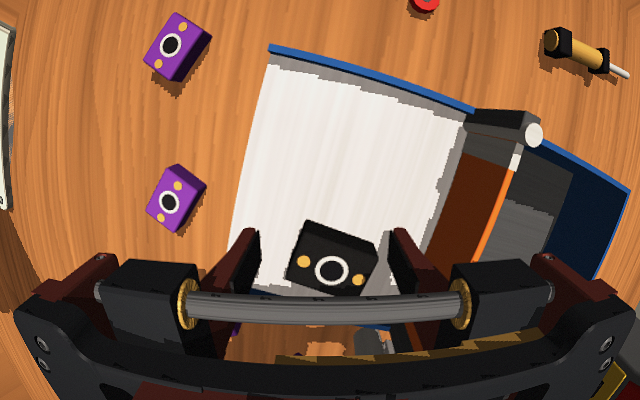

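The picture shows the block (330,265) between the fingers: one behind it (240,270), one just before the shut flap (415,265), touching nothing. I push along box x.

Request:
step_arm --targets '[[[0.18,-0.018,0,0,0,0,0.85],[0.18,-0.018,0,0,0,0,0.85],[0.18,-0.018,0,0,0,0,0.85],[0.18,-0.018,0,0,0,0,0.85],[0.18,-0.018,0,0,0,0,0.85]]]'

```text
t: 3.95
ee_pos: [527.6, -46.2, 249.7]
orientation: [-2.03, -2.397, 0.001]
ft_force: [-4.8, 1.4, 1.8]
width: 74.9
grasp_force: 2.0
```

```bash
python3 - <<'E'
from workcell import readout, get_image
from h import *
d=get_image("wrist"); s=get_image("scene")
o=readout.get_obs(); print(o["ee_pos"],o["ft_force"])
b=cv2.resize(s["pixels"][170:270,240:400],(640,400),interpolation=cv2.INTER_CUBIC)[:, :400]
cv2.imwrite("pics/w3.png",np.hstack([d["pixels"][:,160:560],b])[:,:,::-1])
E
```

```text
[528.24670587 -46.37651167 249.75898259] [-3.12266478 -0.94945451 -1.04170144]
```

View pics/w3.png

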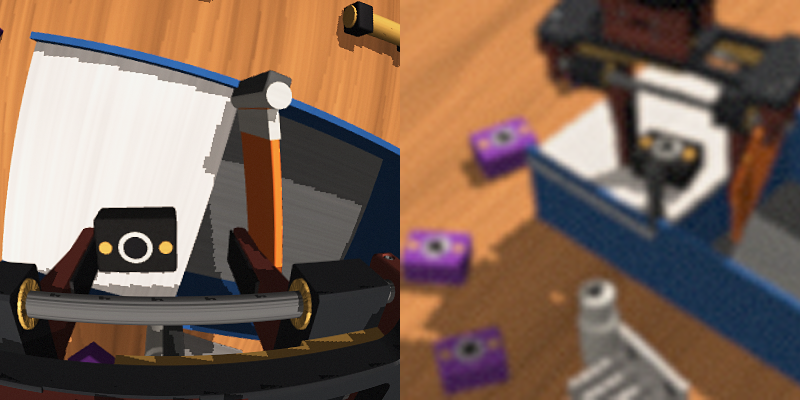

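The flap stands open against the right finger (crop (265,200)). The block sits flush on the left finger at (135,240) and is still on the deck. I keep pushing.

Request:
step_arm --targets '[[[0.18,-0.018,0,0,0,0,0.85],[0.18,-0.018,0,0,0,0,0.85],[0.18,-0.018,0,0,0,0,0.85],[0.18,-0.018,0,0,0,0,0.85],[0.18,-0.018,0,0,0,0,0.85]]]'

```text
t: 4.68
ee_pos: [573.0, -50.9, 249.7]
orientation: [2.03, 2.397, -0.0]
ft_force: [-4.1, -0.3, 0.0]
width: 74.3
grasp_force: 1.7
```

```bash
python3 - <<'E'
from workcell import readout, get_image
from h import *
d=get_image("wrist"); s=get_image("scene")
o=readout.get_obs(); print(o["ee_pos"],o["ft_force"])
b=cv2.resize(s["pixels"][170:270,240:400],(640,400),interpolation=cv2.INTER_CUBIC)[:, 150:550]
cv2.imwrite("pics/w4.png",np.hstack([d["pixels"][:,160:560],b])[:,:,::-1])
E
```

```text
[573.69086125 -51.04720311 249.86031695] [-1.40248791 -2.82179173 -0.13483289]
```

View pics/w4.png

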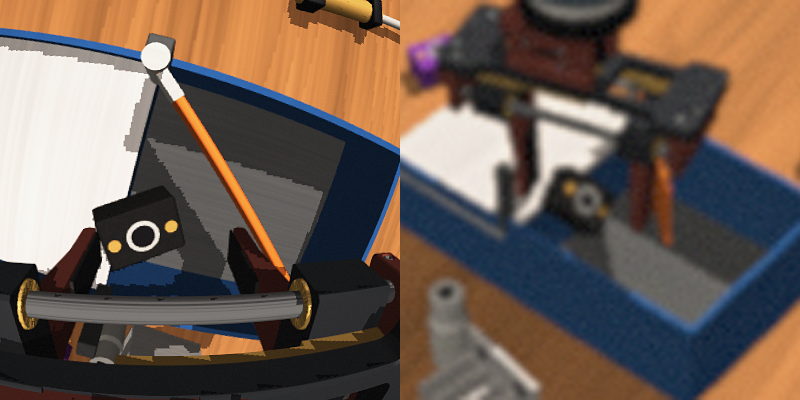

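The flap is well open against the right finger, and the block at (140,225) hangs over the sill, starting to tip. I push a little more, then hold.

Request:
step_arm --targets '[[[0.12,-0.012,0,0,0,0,0.85],[0.12,-0.012,0,0,0,0,0.85],[0.1,-0.01,0,0,0,0,0.85],[0,0,0,0,0,0,0.85],[0,0,0,0,0,0,0.85]]]'

```text
t: 5.4
ee_pos: [589.6, -52.6, 249.8]
orientation: [2.03, 2.396, 0.001]
ft_force: [-0.3, -2.9, -0.2]
width: 74.7
grasp_force: 1.3
```

```bash
python3 - <<'E'
from workcell import readout, get_image
from h import *
d=get_image("wrist"); s=get_image("scene")
o=readout.get_obs(); print(o["ee_pos"],o["ft_force"])
b=cv2.resize(s["pixels"][170:270,240:400],(640,400),interpolation=cv2.INTER_CUBIC)[:, 150:550]
cv2.imwrite("pics/w5.png",np.hstack([d["pixels"][:,160:560],b])[:,:,::-1])
E
```

```text
[589.56436725 -52.66652528 249.8417369 ] [-0.27022236 -3.78393498 -0.8256704 ]
```

View pics/w5.png

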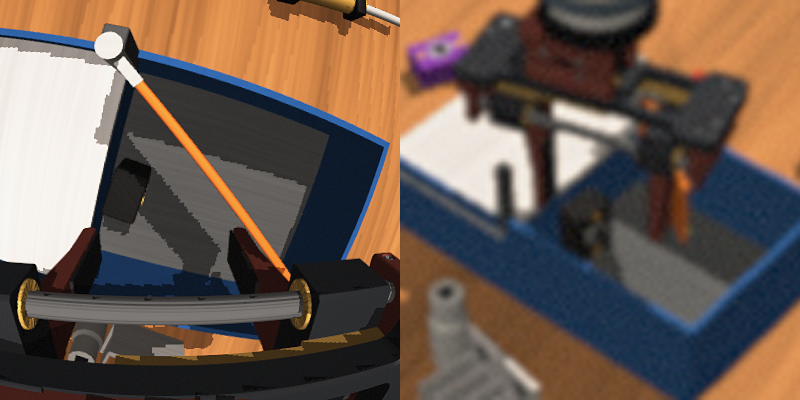

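The block has dropped, and stands on the bin floor by the sill at (125,190), below flap height. The finger still holds the flap open. I back out so the flap shuts gently behind the finger, then rise.

Request:
step_arm --targets '[[[-0.42,0.043,0,0,0,0,0.85],[-0.42,0.043,0,0,0,0,0.85],[-0.42,0.043,0,0,0,0,0.85],[-0.42,0.043,0,0,0,0,0.85],[-0.42,0.043,0,0,0,0,0.85]]]'

```text
t: 6.12
ee_pos: [483.9, -41.5, 250.0]
orientation: [2.03, 2.396, 0.001]
ft_force: [0.6, -0.2, 1.4]
width: 74.8
grasp_force: 0.0
```

Request:
step_arm --targets '[[[-0.2,0.02,0,0,0,0,0.85],[0,0,0.6,0,0,0,0.85],[0,0,0.9,0,0,0,0.85],[0,0,0.9,0,0,0,0.85],[0,0,0.6,0,0,0,0.85]]]'

```text
t: 6.75
ee_pos: [475.1, -40.6, 402.3]
orientation: [2.028, 2.395, 0.004]
ft_force: [1.1, -0.2, -0.7]
width: 74.6
grasp_force: 0.0
```

Request:
step_arm --targets '[[[-0.5,-0.5,0,0,0,0,0.85],[-0.5,-0.5,0,0,0,0,0.85],[0,0,0,0,0,0,0.85],[0,0,0,0,0,0,0.85],[0,0,0,0,0,0,0.85]]]'

```text
t: 7.38
ee_pos: [425.1, -90.3, 399.8]
orientation: [2.029, 2.397, 0.001]
ft_force: [0.3, -0.5, -0.6]
width: 74.8
grasp_force: 0.0
```

```bash
python3 - <<'E'
from workcell import readout, get_image
from h import *
d=get_image("top"); s=get_image("scene")
o=readout.get_obs(); print(o["t"],o["ee_pos"],o["ft_force"])
a=cv2.resize(d["pixels"][145:260,295:410],(400,400),interpolation=cv2.INTER_CUBIC)
b=cv2.resize(s["pixels"][170:270,290:390],(400,400),interpolation=cv2.INTER_CUBIC)
cv2.imwrite("pics/end.png",np.hstack([a,b])[:,:,::-1])
E
```

```text
7.475 [424.88873032 -90.25052187 399.61118033] [-0.41728449  0.07608471 -0.83989366]
```

View pics/end.png

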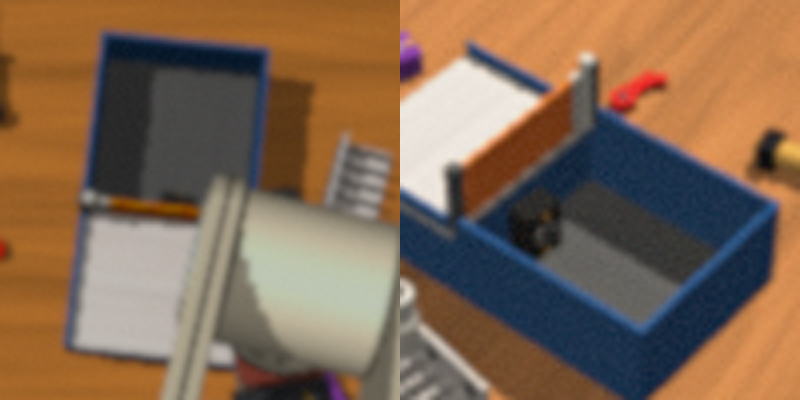

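The flap is shut across the sill (right half, (520,150)), the block is in the bin at (535,220), and the other parts in view look undisturbed. I hand the job in.

```bash
python3 -c "
from workcell import ctrl
print(ctrl.close_job())"
```

```text
the job is handed in; nothing more can be done
None
```

The job is handed in: one finger held the flap open while the other pushed the block over the sill. In the last picture the block stands on end on the bin floor beside the sill and the flap is shut; no verdict was returned.

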